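Press the tops onto wood-slice stands

TASK

Every large wood slice on the gluing board is to become a stand. First clear all the wood offcuts off the board into the scrap crate; then lay one medium round slice (the 60 mm ones) from the parts box flat on the middle of each large slice, and stand a steel weight upright on the middle of each top to press it. The large slices stay on the board, parts that are not needed stay in the parts box, and the glue bottle is left alone.

Things in the scene. Friction and masses are not known exactly. Their poses are not given: they have to be found in the camera images.
- board: gluing board: flat plywood sheet 250 (x) x 350 (y) x 12 mm high, fixed to the table. Origin: centre of its underside, at table height; its top is at z = 12 mm
- parts_box: open light-wood box fixed to the table beside the board, 239 x 239 x 32 mm high, walls and floor 5 mm, one divider each way: four compartments of 112 x 112 mm, any of which may hold any of the parts. Origin: at table height under the middle of the nearer pair of compartments; compartment centres are at x = 0 or 117 mm, y = -58.5 or +58.5 mm from it
- scrap_crate: open dark-wood scrap crate, fixed to the table on the other side of the board, 150 (x) x 230 (y) x 75 mm high, walls and floor 6 mm. Origin: centre of its underside, at table height
- weight_tray: low light-wood tray 76 (x) x 226 (y) x 16 mm high, floor 5 mm, fixed to the table just beyond the scrap crate; the three steel weights stand in its three compartments, side by side along y, centres 73.7 mm apart. Origin: centre of its underside
- base1: large round slice of a branch, the base of a stand: 96 mm across, 15 mm thick, bark rim and pale faces, about 75 g, lying flat on the gluing board, loose; may be absent. Origin: centre of its underside; z is its axis
- base2: large round slice of a branch, the base of a stand: 96 mm across, 15 mm thick, bark rim and pale faces, about 75 g, lying flat on the gluing board, loose; may be absent. Origin: centre of its underside; z is its axis
- base3: large round slice of a branch, the base of a stand: 96 mm across, 15 mm thick, bark rim and pale faces, about 75 g, lying flat on the gluing board, loose; may be absent. Origin: centre of its underside; z is its axis
- chip1: wood offcut lying on the gluing board, to be thrown away; may be absent. Origin: centre of its underside; x along its length, y across its width, z up. Half-round branch end with bark: 66 mm long, 32 mm wide at the bottom (22 mm at the top), 22 mm high, 30 g
- chip2: wood offcut lying on the gluing board, to be thrown away; may be absent. Origin: centre of its underside; x along its length, y across its width, z up. Plain sawn strip with one bark edge: 70 x 26 x 18 mm high, 25 g
- chip3: wood offcut lying on the gluing board, to be thrown away; may be absent. Origin: centre of its underside; x along its length, y across its width, z up. Slab of bark: 62 x 34 x 12 mm with a narrower hump (45 x 24 mm) on it, 22 mm high in all, 22 g
- round1: medium round slice, the top of a stand: 60 mm across, 16 mm thick, bark rim and pale faces, about 33 g, loose. Four of them lie flat in the parts box in two stacks of two. Both faces are alike. Origin: centre of its underside as it first lies; z is its axis
- round2: medium round slice, the top of a stand: 60 mm across, 16 mm thick, bark rim and pale faces, about 33 g, loose. Four of them lie flat in the parts box in two stacks of two. Both faces are alike. Origin: centre of its underside as it first lies; z is its axis
- round3: medium round slice, the top of a stand: 60 mm across, 16 mm thick, bark rim and pale faces, about 33 g, loose. Four of them lie flat in the parts box in two stacks of two. Both faces are alike. Origin: centre of its underside as it first lies; z is its axis
- round4: medium round slice, the top of a stand: 60 mm across, 16 mm thick, bark rim and pale faces, about 33 g, loose. Four of them lie flat in the parts box in two stacks of two. Both faces are alike. Origin: centre of its underside as it first lies; z is its axis
- ear: flat wooden slip with rounded ends and two small dark holes, 90 x 28 x 10 mm, lying in its own compartment of the parts box; not needed. Origin: centre of its underside
- small_disc: small round slice, 40 mm across, 16 mm thick, lying in its own compartment of the parts box; too small, not needed. Origin: centre of its underside
- weight1: steel pressing weight, 0.36 to 0.6 kg: a cylinder 50 mm across and 28 mm high with a dark knob on top (24 mm across, from 32 to 50 mm above the underside, on a neck 15 mm across) to lift it by. Stands upright in the weight tray, loose. Origin: centre of its underside; z up along its axis
- weight2: steel pressing weight, 0.36 to 0.6 kg: a cylinder 50 mm across and 28 mm high with a dark knob on top (24 mm across, from 32 to 50 mm above the underside, on a neck 15 mm across) to lift it by. Stands upright in the weight tray, loose. Origin: centre of its underside; z up along its axis
- weight3: steel pressing weight, 0.36 to 0.6 kg: a cylinder 50 mm across and 28 mm high with a dark knob on top (24 mm across, from 32 to 50 mm above the underside, on a neck 15 mm across) to lift it by. Stands upright in the weight tray, loose. Origin: centre of its underside; z up along its axis
- glue_bottle: closed teal and white plastic glue bottle with a pointed nozzle, 52 mm across, 160 mm tall, standing beyond the board; leave it alone. Origin: centre of its underside

How it is judged:
By the outcome, as a careful person would: the job done as asked, in the order asked, and still so for the second after the job is handed in, with the robot touching nothing.
Of base1, base2, base3 only 2 to 3 are there at a start; the rules pass over those that are not, and their reading is None.
Of chip1, chip2, chip3 only 2 to 3 are there at a start; the rules pass over those that are not, and their reading is None.
At some moment in a run one of base1, base2, base3, chip1, chip2, chip3, round1, round2, round3, round4 may be knocked a few centimetres aside while the robot is not near it.
Once in a run the grip may slacken for a moment while it holds something.
It also fails if it takes over 210 s, if anything falls off the work surface, if the arm or the gripper's body presses on something with over 40 N, if the wrist force passes 120 N, or if a joint passes its speed limit or range.

ROBOT

A 6-joint arm with a two-finger parallel gripper is mounted at the origin on the work surface. World frame = base frame: x ahead of the robot, y to its left, z up, the work surface at z = 0. Lengths are in mm, angles in rad, forces in N, time in s.
With the tool pointing down it reaches from about 225 to 875 mm from the base axis. Payload 3.4 kg.
Tool frame: the origin (TCP) lies midway between the tips of the shut fingers; the grasp point (between the pads) lies 19 mm behind it; z points along the fingers, y is the line along which they close (so a half turn about z gives the same grasp; the last joint's range is limited). The gripper opens to 85 mm and grips with 20 to 120 N. Pads are 22 mm wide; open, the fingers measure 114 mm over their backs; the gripper's body (76 mm by 85 mm) begins 54 mm behind the grasp point. The pads swing forward as they close: fully open they stand 13 mm farther back than shut.
Start: joints at [1.192, 0.276, 1.505, -0, 1.361, -0.121], TCP at [146.614, 556.028, 231.328] pointing down, gripper open.
Joint ranges: [-2.89, 2.89], [-0.75, 2.08], [0.22, 2.7], [-1.18, 4.32], [0.11, 2.71], [-2.7, 2.7]. Speed limits (rad/s): [2.57, 2.57, 3.14, 3.14, 3.14, 3.14].

INTERFACE

Orientations are given as a unit quaternion [x, y, z, w].
In Python, from workcell import * gives the robot as it stands.
- The arm moves only by the tool servo_tool, never from a script. Its argument "increments" is a list of rows, each an object with "angular": the turn, a rotation vector about the world's x, y, z in degrees, a list of three; "slide": the shift along the world's x, y, z in mm, a list of three; "claw": the finger opening in mm, from 0 to 85.4. A call has 1 to 10 rows; each row is the pose to reach, as a shift and turn from the pose commanded when the call began; what a row does not reach only later rows make up. A row lasts 1/12 s, in which the tool goes at most 41.7 mm and 7.16 degrees, less where a joint would pass 70% of its speed; a pose out of reach is approached as far as the arm can. A call with a gripper value outside its range is refused whole. The fingers move at their own pace and stop on an object; "force" is the grip in N (left out, the last holds). Time passes only in rows, so rows that repeat a pose let the fingers close. It gives the time, the measured TCP pose, the force, the opening and the grip force at its end, in the units of the state.
- get_state(): the state, without advancing time (a new reading comes with each control period).
- snapshot(name): name is "scene" or "top" or "wrist"; returns a dict with "img" (400x640x3 uint8, red, green, blue), "vertical_fov" (degrees; the focal length in pixels is half the picture's height over the tangent of half this angle, whatever the lens; pixels are square), "cx", "cy" (the principal point, pixels), "R" (3x3) and "t" (3): a world point X has camera coordinates R X + t. Camera axes: x right, y down, z forward; pixel columns grow to the right and rows downward; lengths in mm; the calibration is good to about 2 mm. A picture is of the moment at which its call begins. There is no depth.
- hand_in(): hands the job in; it is judged then, once.
The state is a dict: "t": time; "joint_positions": joint angles; "joint_vel": joint speeds; "joint_torque": joint torques, N m; "position": TCP position; "tool_rot": TCP orientation; "force": force on the tool from outside, world axes, zero at the start; "wrist_torque": the same for the moment, N m; "grip_width": finger opening in mm; "grip_force": force on a finger pad.
Only numpy, scipy, OpenCV 4.12 (cv2) and the standard library are available. Lean on these libraries where they do the work, as an engineer would, in place of code of your own. Each camera call takes 0.05 s, during which the arm holds its last target. There are 200 camera calls.

## Working session

There is one attempt and no reset: what is moved stays moved. The work goes in short steps, Python scripts to look and compute and a tool call to move; the robot and the scene stay as the last step left them, time stands still between calls to the robot, and variables do not carry over. Pictures are saved under pics/ and viewed, at most 14 in all, crops included, and the job is handed in when it is done.

Besides the shell and the picture viewer there is one more tool, called as a command line: name --argument value ..., lists and objects as JSON in quotes. servo_tool: Moves the arm, as the interface text tells. Its arguments: {"type":"object","properties":{"increments":{"type":"array"},"force":{"type":"number"}},"required":["increments"]}

```bash
ls; mkdir -p pics; cat > h.py <<'E'
from workcell import *
import numpy as np, cv2
def snap(n,f=None):
    s=snapshot(n)
    if f: cv2.imwrite('pics/'+f,s['img'][:,:,::-1])
    return s
def px2w(s,u,v,z):
    f=200/np.tan(np.radians(s['vertical_fov'])/2)
    R=np.array(s['R']);t=np.array(s['t'])
    d=R.T@np.array([(u-s['cx'])/f,(v-s['cy'])/f,1]); c=-R.T@t
    return c+d*(z-c[2])/d[2]
def w2px(s,X):
    f=200/np.tan(np.radians(s['vertical_fov'])/2)
    p=np.array(s['R'])@np.array(X,float)+np.array(s['t'])
    return [s['cx']+f*p[0]/p[2],s['cy']+f*p[1]/p[2]]
E
python3 - <<'E'
from h import *
for n in ['top','scene']:
    s=snap(n,n+'1.png'); print(n,s['vertical_fov'],s['cx'],s['cy'],-np.array(s['R']).T@s['t'])
print(get_state())
E
```

```text
pics
top 52.6975425948593 323.630855660839 201.96755479310835 [ 453.70796704   10.96529629 1154.59124235]
scene 52.457570796587866 321.4369872015988 204.588191116287 [960.96912591 613.4517377  795.51670115]
{'t': 0.1, 'joint_positions': array([ 1.19199184e+00,  2.76511878e-01,  1.50598705e+00, -6.60665322e-06,
        1.36069962e+00, -1.21021833e-01]), 'joint_vel': array([ 0.00073088, -0.00081142, -0.00155481,  0.00060346, -0.0014097 ,
        0.00162804]), 'joint_torque': array([ 1.66135160e-03, -4.17700839e+01, -2.46402651e+01,  1.11639542e-04,
        5.82623339e-03, -2.38063052e-05]), 'position': array([146.43624442, 555.56274286, 230.54530984]), 'tool_rot': array([ 1.28534019e-01,  9.91704775e-01, -7.78800452e-04, -1.95454666e-04]), 'force': array([ 0.5668056 , -0.42128996, -1.27738242]), 'wrist_torque': array([ 0.00581226, -0.00703994,  0.02920291]), 'grip_force': 0.0, 'grip_width': 85.37590947630628}
```

View pics/top1.png

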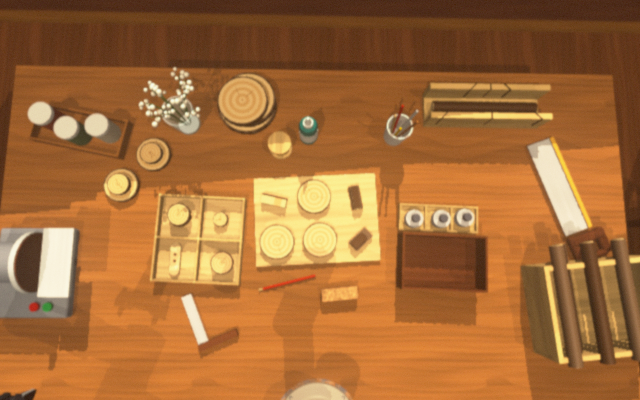

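View pics/scene1.png

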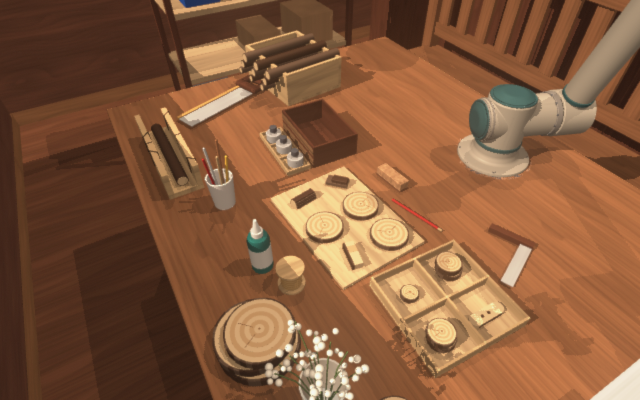

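The top view shows 3 bases at (314,196), (277,242) and (320,240). The chips are at (273,201), (355,197) and (360,240). Rounds are at (179,215) and (221,264), and the weights at (415,218), (441,218) and (466,216). I'll enlarge to measure.

```bash
python3 - <<'E'
from h import *
s=snap('top'); c=s['img'][165:297,145:385,::-1]
cv2.imwrite('pics/c1.png',cv2.resize(c,None,fx=3.3,fy=3.3,interpolation=cv2.INTER_CUBIC))
c=s['img'][170:300,240:500,::-1]
cv2.imwrite('pics/c2.png',cv2.resize(c,None,fx=3,fy=3,interpolation=cv2.INTER_CUBIC))
for n,u,v,z in [('b1',314,196,27),('b2',277,242,27),('b3',320,240,27),('chipL',273,201,18),('cU',355,197,22),('cD',360,240,22),('rA',179,215,37),('rB',221,264,37),('w1',415,218,55),('w2',441,218,55),('w3',466,216,55)]: print(n,px2w(s,u,v,z).round(1))
E
```

```text
b1 [615.8  12.7  27. ]
b2 [486.  114.2  27. ]
b3 [492.3  -5.   27. ]
chipL [601.8 128.7  18. ]
cU [ 614.7 -103.6   22. ]
cD [ 493.2 -117.1   22. ]
rA [558.1 384.3  37. ]
rB [425.2 264.1  37. ]
w1 [ 553.3 -265.2   55. ]
w2 [ 553.8 -337.1   55. ]
w3 [ 559.9 -406.7   55. ]
```

View pics/c1.png

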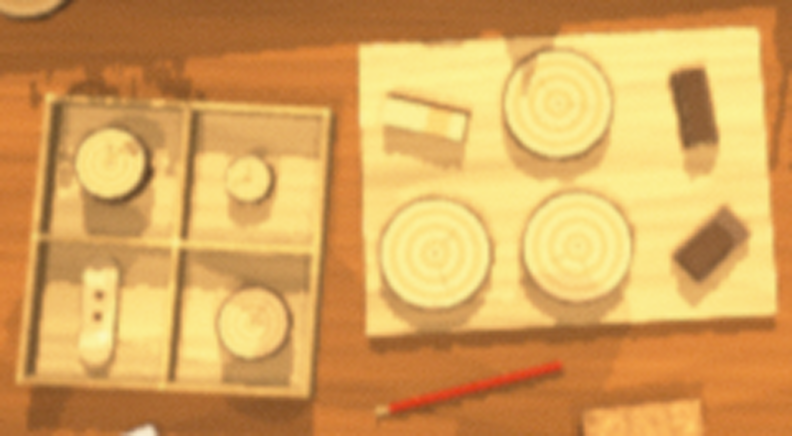

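View pics/c2.png

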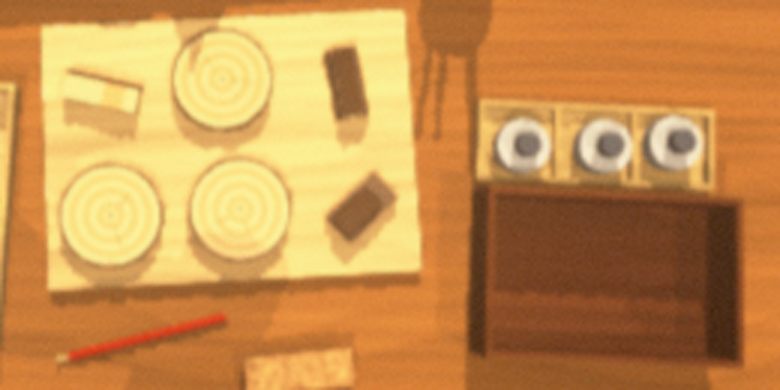

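Enlarged positions in crop 1: bases at (558,103), (436,253), (577,247). The strip (chip2) is at (427,117), the half-round (chip1) at (695,110) and the slab (chip3) at (711,244). Rounds are at (111,163) and (254,323). Weight knobs in crop 2 are at (526,145), (606,145) and (682,141).

```bash
python3 - <<'E'
from h import *
s=snap('top')
def P(c,u,v,z):
    f,ox,oy=((3.3,145,165),(3,240,170))[c-1]
    return px2w(s,(u+.5)/f-.5+ox,(v+.5)/f-.5+oy,z).round(1)[:2]
for n,a in dict(bA=(1,558,103,27),bB=(1,436,253,27),bC=(1,577,247,27),rA=(1,111,163,37),rB=(1,254,323,37),disc=(1,249,179,21),w1=(2,526,145,55),w2=(2,606,145,55),w3=(2,682,141,55),
 boxTL=(1,47,97,32),boxTR=(1,330,108,32),boxBL=(1,18,383,32),boxBR=(1,312,396,32),brdTL=(1,360,44,12),brdTR=(1,757,28,12),brdBL=(1,368,337,12),brdBR=(1,776,316,12),
 crTL=(2,476,186,75),crTR=(2,742,201,75),crBL=(2,482,357,75),crBR=(2,740,363,75),
 stripL=(1,386,107,30),stripR=(1,467,125,30),hrU=(1,688,70,34),hrD=(1,700,150,34),slL=(1,683,263,24),slR=(1,738,222,24)).items(): print(n,P(*a))
# wrist cam check
w=snap('wrist','w1.png'); print(-np.array(w['R']).T@w['t'], w['R'][2])
sc=snap('scene'); c=sc['img'][150:370,260:560,::-1]
E
```

```text
bA [616.2  13.5]
bB [487.9 114.9]
bC [493.7  -3.6]
rA [560.7 386.4]
rB [429.1 262.5]
disc [549.5 274.9]
w1 [ 553.3 -265.2]
w2 [ 553.8 -339. ]
w3 [ 558.1 -409.4]
boxTL [616.7 444.5]
boxTR [609.4 206.5]
boxBL [379.3 454.4]
boxBR [369.8 213.9]
brdTL [668.5 185.7]
brdTR [ 686.3 -160.1]
brdBL [417.4 172. ]
brdBR [ 436.8 -173.7]
crTL [ 514.3 -214.3]
crTR [ 502.6 -453.9]
crBL [ 364.3 -216.9]
crBR [ 360.  -445.5]
stripL [611.  159.5]
stripR [596.2  90.5]
hrU [644.7 -97.3]
hrD [ 576.  -107.2]
slL [480.9 -93.4]
slR [ 515.9 -140.3]
[ 76.41309532 575.1684269  373.94191575] [ 0.27552586 -0.0741239  -0.95843161]
```

servo_tool --increments '[{"slide": [30, -28, 0], "angular": [0, 0, -6], "claw": 85}, {"slide": [60, -56, 0], "angular": [0, 0, -12], "claw": 85}, {"slide": [90, -84, 0], "angular": [0, 0, -18], "claw": 85}, {"slide": [120, -112, -5], "angular": [0, 0, -24], "claw": 85}, {"slide": [150, -140, -10], "angular": [0, 0, -30], "claw": 85}, {"slide": [180, -168, -20], "angular": [0, 0, -36], "claw": 85}, {"slide": [210, -196, -30], "angular": [0, 0, -42], "claw": 85}, {"slide": [240, -224, -40], "angular": [0, 0, -48], "claw": 85}, {"slide": [270, -252, -50], "angular": [0, 0, -54], "claw": 85}, {"slide": [300, -280, -60], "angular": [0, 0, -60], "claw": 85}]' --force 50

```text
t: 1.13
position: [445.8, 276.3, 171.8]
tool_rot: [0.609, 0.793, 0.0, 0.0]
force: [0.3, 0.8, -0.2]
grip_width: 84.8
grip_force: 0.0
```

servo_tool --increments '[{"slide": [157, -151, -80], "angular": [0, 0, -27], "claw": 70}, {"slide": [157, -151, -80], "angular": [0, 0, -27], "claw": 70}, {"slide": [157, -151, -80], "angular": [0, 0, -27], "claw": 70}, {"slide": [157, -151, -80], "angular": [0, 0, -27], "claw": 70}, {"slide": [157, -151, -80], "angular": [0, 0, -27], "claw": 70}, {"slide": [157, -151, -80], "angular": [0, 0, -27], "claw": 70}, {"slide": [157, -151, -80], "angular": [0, 0, -27], "claw": 70}, {"slide": [157, -151, -80], "angular": [0, 0, -27], "claw": 70}]'

```text
t: 1.8
position: [601.8, 125.8, 90.9]
tool_rot: [0.777, 0.63, -0.001, -0.001]
force: [-0.7, 0.0, 0.6]
grip_width: 70.4
grip_force: 0.0
```

```bash
python3 - <<'E'
from h import *
w=snap('wrist','w2.png'); s=get_state(); print(s['position'],s['tool_rot'])
for X in [(611,159.5,30),(596,90.5,30)]: print(w2px(w,X))
E
```

```text
[601.16406101 126.83832528  91.5896324 ] [ 7.76234781e-01  6.30443449e-01 -4.48725558e-04 -6.49424870e-04]
[np.float64(321.8837617422356), np.float64(174.28774630819316)]
[np.float64(321.0690414609176), np.float64(261.89748508660153)]
```

View pics/w2.png

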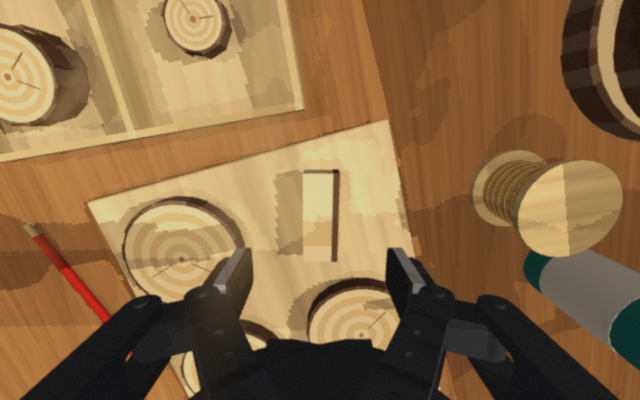

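The wrist view confirms the strip at (320,217), lined up with the fingers. Descending to grasp.

servo_tool --increments '[{"slide": [0, 0, -37], "angular": [0, 0, 0], "claw": 70}, {"slide": [0, 0, -74], "angular": [0, 0, 0], "claw": 70}, {"slide": [0, 0, -74], "angular": [0, 0, 0], "claw": 15}, {"slide": [0, 0, -74], "angular": [0, 0, 0], "claw": 15}, {"slide": [0, 0, -74], "angular": [0, 0, 0], "claw": 15}, {"slide": [0, 0, -74], "angular": [0, 0, 0], "claw": 15}, {"slide": [0, 0, -74], "angular": [0, 0, 0], "claw": 15}, {"slide": [0, 0, -74], "angular": [0, 0, 0], "claw": 15}]'

```text
t: 2.52
position: [603.4, 127.6, 20.8]
tool_rot: [0.776, 0.631, 0.002, 0.001]
force: [-0.1, 1.3, 7.3]
grip_width: 24.5
grip_force: 51.1
```

servo_tool --increments '[{"slide": [0, 0, 35], "angular": [0, 0, 0], "claw": 15}, {"slide": [-4, -10, 70], "angular": [0, 0, 0], "claw": 15}, {"slide": [-14, -38, 95], "angular": [0, 0, -6], "claw": 15}, {"slide": [-27, -74, 110], "angular": [0, 0, -12], "claw": 15}, {"slide": [-40, -110, 123], "angular": [0, 0, -18], "claw": 15}, {"slide": [-53, -146, 123], "angular": [0, 0, -24], "claw": 15}, {"slide": [-66, -182, 123], "angular": [0, 0, -30], "claw": 15}, {"slide": [-79, -218, 123], "angular": [0, 0, -36], "claw": 15}, {"slide": [-92, -254, 123], "angular": [0, 0, -42], "claw": 15}, {"slide": [-106, -290, 123], "angular": [0, 0, -48], "claw": 15}]'

```text
t: 3.35
position: [495.1, -164.8, 142.3]
tool_rot: [0.966, 0.258, 0.001, 0.001]
force: [1.9, -0.1, -0.6]
grip_width: 24.4
grip_force: 50.3
```

servo_tool --increments '[{"slide": [-13, -36, 0], "angular": [0, 0, -6], "claw": 15}, {"slide": [-26, -72, 0], "angular": [0, 0, -12], "claw": 15}, {"slide": [-39, -108, 0], "angular": [0, 0, -18], "claw": 15}, {"slide": [-52, -144, 0], "angular": [0, 0, -22], "claw": 15}, {"slide": [-62, -168, -20], "angular": [0, 0, -22], "claw": 15}, {"slide": [-62, -168, -55], "angular": [0, 0, -22], "claw": 15}, {"slide": [-62, -168, -85], "angular": [0, 0, -22], "claw": 15}, {"slide": [-62, -168, -85], "angular": [0, 0, -22], "claw": 15}]'

```text
t: 4.02
position: [430.1, -328.9, 51.9]
tool_rot: [0.997, 0.071, -0.003, -0.004]
force: [-0.3, -0.1, -0.8]
grip_width: 24.3
grip_force: 50.3
```

servo_tool --increments '[{"slide": [0, 0, 0], "angular": [0, 0, 0], "claw": 70}, {"slide": [0, 0, 0], "angular": [0, 0, 0], "claw": 70}, {"slide": [0, 0, 0], "angular": [0, 0, 0], "claw": 70}, {"slide": [0, 0, 40], "angular": [0, 0, 0], "claw": 70}, {"slide": [0, 0, 80], "angular": [0, 0, 0], "claw": 70}, {"slide": [15, 20, 100], "angular": [0, 0, 0], "claw": 70}, {"slide": [38, 50, 100], "angular": [0, 0, 0], "claw": 70}, {"slide": [62, 82, 100], "angular": [0, 0, 0], "claw": 70}, {"slide": [86, 114, 100], "angular": [0, 0, 0], "claw": 70}, {"slide": [110, 146, 100], "angular": [0, 0, 0], "claw": 70}]'

```text
t: 4.85
position: [545.4, -183.6, 159.0]
tool_rot: [0.997, 0.072, 0.002, 0.001]
force: [1.2, -0.5, 0.3]
grip_width: 69.8
grip_force: 0.0
```

servo_tool --increments '[{"slide": [24, 32, -15], "angular": [0, 0, 0], "claw": 70}, {"slide": [45, 58, -40], "angular": [0, 0, 0], "claw": 70}, {"slide": [65, 85, -60], "angular": [0, 0, 0], "claw": 70}, {"slide": [65, 85, -60], "angular": [0, 0, 0], "claw": 70}]'

```text
t: 5.18
position: [610.6, -94.0, 94.2]
tool_rot: [0.997, 0.074, 0.0, -0.002]
force: [-0.2, -0.6, 0.3]
grip_width: 69.8
grip_force: 0.0
```

```bash
python3 - <<'E'
from h import *
w=snap('wrist','w3.png'); s=get_state(); print(s['position'],s['tool_rot'])
for X in [(644.7,-97.3,34),(576,-107.2,34)]: print(w2px(w,X))
E
```

```text
[609.60433231 -96.57904295  95.6200625 ] [ 9.97230326e-01  7.43737532e-02 -2.41084808e-04 -4.04601096e-04]
[np.float64(331.5863517899071), np.float64(176.1086828712206)]
[np.float64(329.96449400370665), np.float64(262.3639190905315)]
```

View pics/w3.png

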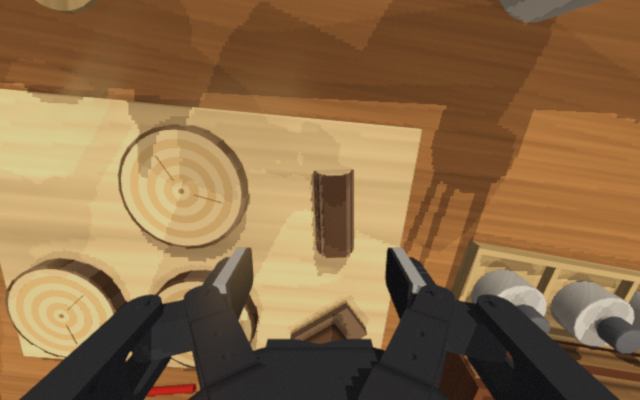

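The half-round chip is at (335,213) in the wrist view, with the finger midline at about 319, so the gripper sits about 10 mm to the +y side. I'll take the TCP from the camera pose.

```bash
cat >> h.py <<'E'
def tcp():
    w=snap('wrist'); c=-np.array(w['R']).T@w['t']
    cx=np.array(w['R'])[0]  # image right
    up=np.array([-cx[1],cx[0]])/np.hypot(*cx[:2])
    s=get_state(); q=s['tool_rot']; a=np.degrees(np.arctan2(2*q[1]**2-1,2*q[0]*q[1]))
    return w,c,up,s['position'].round(1),a
E
python3 - <<'E'
from h import *
for i in range(3):
    w,c,up,p,a=tcp(); print(c.round(1),w['R'][0].round(3),up.round(3),p,a.round(1),get_state()['joint_positions'].round(4))
for u,v in [(335,172),(337,256)]: print(px2w(w,u,v,34))
E
```

```text
[681.8 -85.1 238.7] [ 0.148 -0.989 -0.001] [0.989 0.148] [609.4 -98.4  96.7] -81.6 [-2.7250e-01  4.3640e-01  1.6092e+00 -5.0000e-04  1.0952e+00  1.1511e+00]
[681.4 -86.9 240. ] [ 0.147 -0.989  0.001] [0.989 0.147] [609.3 -99.7  97.5] -81.7 [-2.7440e-01  4.3530e-01  1.6090e+00 -9.0000e-04  1.0951e+00  1.1511e+00]
[681.2 -88.2 240.8] [ 0.145 -0.989  0.002] [0.989 0.145] [ 609.2 -100.5   97.8] -81.7 [-2.7570e-01  4.3470e-01  1.6091e+00 -8.0000e-04  1.0950e+00  1.1512e+00]
[ 646.25658753 -105.67606585   34.        ]
[ 579.45755321 -118.20610836   34.        ]
```

It was only lag: the pose settles to the commanded value. I'll descend with settle rows.

servo_tool --increments '[{"slide": [1, -2, -38], "angular": [0, 0, 0], "claw": 70}, {"slide": [1, -2, -70], "angular": [0, 0, 0], "claw": 70}, {"slide": [1, -2, -81], "angular": [0, 0, 0], "claw": 70}, {"slide": [1, -2, -81], "angular": [0, 0, 0], "claw": 40}, {"slide": [1, -2, -81], "angular": [0, 0, 0], "claw": 15}, {"slide": [1, -2, -81], "angular": [0, 0, 0], "claw": 15}, {"slide": [1, -2, -81], "angular": [0, 0, 0], "claw": 15}, {"slide": [1, -2, -81], "angular": [0, 0, 0], "claw": 15}, {"slide": [1, -2, -81], "angular": [0, 0, 0], "claw": 15}]'

```text
t: 6.13
position: [611.4, -102.9, 17.6]
tool_rot: [0.997, 0.072, 0.002, 0.001]
force: [-0.6, -0.6, 6.4]
grip_width: 29.8
grip_force: 50.1
```

servo_tool --increments '[{"slide": [0, 0, 38], "angular": [0, 0, 0], "claw": 15}, {"slide": [0, 0, 76], "angular": [0, 0, 0], "claw": 15}, {"slide": [-10, -15, 110], "angular": [0, 0, 0], "claw": 15}, {"slide": [-29, -46, 126], "angular": [0, 0, 0], "claw": 15}, {"slide": [-48, -78, 126], "angular": [0, 0, 0], "claw": 15}, {"slide": [-69, -110, 126], "angular": [0, 0, 0], "claw": 15}, {"slide": [-90, -143, 126], "angular": [0, 0, 0], "claw": 15}, {"slide": [-110, -175, 126], "angular": [0, 0, 0], "claw": 15}, {"slide": [-130, -207, 126], "angular": [0, 0, 0], "claw": 15}, {"slide": [-150, -240, 126], "angular": [0, 0, 0], "claw": 15}]'

```text
t: 6.97
position: [458.6, -343.3, 142.1]
tool_rot: [0.997, 0.072, 0.001, 0.001]
force: [-0.3, -0.7, 0.3]
grip_width: 30.0
grip_force: 49.7
```

servo_tool --increments '[{"slide": [-21, -25, 0], "angular": [0, 0, 0], "claw": 15}, {"slide": [-21, -25, 0], "angular": [0, 0, 0], "claw": 15}, {"slide": [-21, -25, -30], "angular": [0, 0, 0], "claw": 15}, {"slide": [-21, -25, -65], "angular": [0, 0, 0], "claw": 15}, {"slide": [-21, -25, -65], "angular": [0, 0, 0], "claw": 15}, {"slide": [-21, -25, -65], "angular": [0, 0, 0], "claw": 60}, {"slide": [-21, -25, -65], "angular": [0, 0, 0], "claw": 60}, {"slide": [-21, -25, -65], "angular": [0, 0, 0], "claw": 60}, {"slide": [-21, -25, -28], "angular": [0, 0, 0], "claw": 60}, {"slide": [-21, -25, 10], "angular": [0, 0, 0], "claw": 70}]'

```text
t: 7.8
position: [438.1, -366.0, 151.7]
tool_rot: [0.997, 0.072, -0.001, -0.001]
force: [0.5, -1.5, 0.8]
grip_width: 69.6
grip_force: 0.0
```

servo_tool --increments '[{"slide": [7, 30, 0], "angular": [0, 0, -6.5], "claw": 70}, {"slide": [14, 60, 0], "angular": [0, 0, -13], "claw": 70}, {"slide": [21, 90, 0], "angular": [0, 0, -19.5], "claw": 70}, {"slide": [28, 120, 0], "angular": [0, 0, -26], "claw": 70}, {"slide": [35, 150, 0], "angular": [0, 0, -32.5], "claw": 70}, {"slide": [42, 180, 0], "angular": [0, 0, -39], "claw": 70}, {"slide": [49, 210, -15], "angular": [0, 0, -45.5], "claw": 70}, {"slide": [56, 240, -35], "angular": [0, 0, -52], "claw": 70}, {"slide": [58, 252, -50], "angular": [0, 0, -58], "claw": 70}, {"slide": [58, 252, -50], "angular": [0, 0, -61], "claw": 70}]'

```text
t: 8.63
position: [495.8, -111.3, 100.3]
tool_rot: [0.896, -0.445, -0.001, -0.0]
force: [-1.2, -0.2, 0.3]
grip_width: 70.1
grip_force: 0.0
```

servo_tool --increments '[{"slide": [0, 0, 0], "angular": [0, 0, 0], "claw": 70}, {"slide": [0, 0, 0], "angular": [0, 0, 0], "claw": 70}]'

```text
t: 8.8
position: [497.9, -115.2, 102.6]
tool_rot: [0.896, -0.443, 0.002, -0.0]
force: [0.1, 0.4, -0.2]
grip_width: 70.1
grip_force: 0.0
```

```bash
python3 - <<'E'
from h import *
w=snap('wrist','w4.png'); s=get_state(); print(s['position'],s['tool_rot'])
np.savez('w4.npz',**{k:np.array(v) for k,v in w.items()})
for X in [(481,-93.4,24),(516,-140,24),(498,-117,24)]: print(w2px(w,X))
E
```

```text
[ 497.8879181  -115.59091484  102.63380977] [ 8.96183179e-01 -4.43680580e-01  1.80275431e-03 -4.95431700e-05]
[np.float64(319.8145848876056), np.float64(242.1939726193749)]
[np.float64(320.48885706005854), np.float64(174.0892930573815)]
[np.float64(320.84880840118484), np.float64(209.42309565645024)]
```

View pics/w4.png

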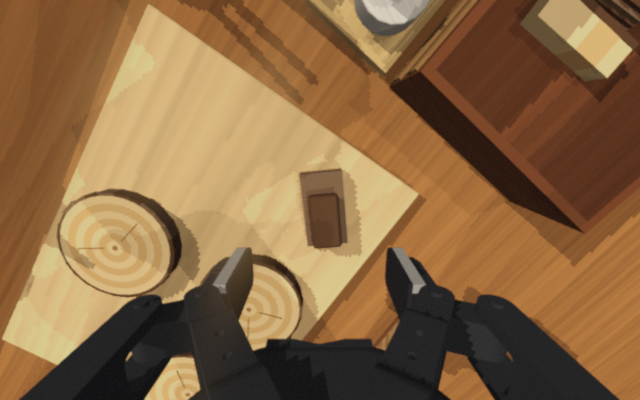

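The wrist view shows the slab at (323,208), which matches. The strip is visible in the crate at (580,40). Grasping.

servo_tool --increments '[{"slide": [0, -1, -40], "angular": [0, 0, 0], "claw": 70}, {"slide": [0, -1, -75], "angular": [0, 0, 0], "claw": 70}, {"slide": [0, -1, -87], "angular": [0, 0, 0], "claw": 70}, {"slide": [0, -1, -87], "angular": [0, 0, 0], "claw": 45}, {"slide": [0, -1, -87], "angular": [0, 0, 0], "claw": 15}, {"slide": [0, -1, -87], "angular": [0, 0, 0], "claw": 15}, {"slide": [0, -1, -87], "angular": [0, 0, 0], "claw": 15}, {"slide": [0, -1, -87], "angular": [0, 0, 0], "claw": 15}, {"slide": [0, -1, -87], "angular": [0, 0, 0], "claw": 15}]'

```text
t: 9.6
position: [498.3, -117.0, 15.9]
tool_rot: [0.896, -0.444, 0.002, -0.0]
force: [-0.1, -1.3, 6.8]
grip_width: 32.3
grip_force: 49.3
```

servo_tool --increments '[{"slide": [0, 0, 38], "angular": [0, 0, 0], "claw": 15}, {"slide": [0, 0, 76], "angular": [0, 0, 0], "claw": 15}, {"slide": [-5, -15, 112], "angular": [0, 0, 6], "claw": 15}, {"slide": [-12, -40, 127], "angular": [0, 0, 12], "claw": 15}, {"slide": [-20, -65, 127], "angular": [0, 0, 18], "claw": 15}, {"slide": [-28, -90, 127], "angular": [0, 0, 24], "claw": 15}, {"slide": [-36, -115, 127], "angular": [0, 0, 30], "claw": 15}, {"slide": [-44, -140, 127], "angular": [0, 0, 36], "claw": 15}, {"slide": [-52, -165, 127], "angular": [0, 0, 42], "claw": 15}, {"slide": [-58, -190, 127], "angular": [0, 0, 48], "claw": 15}]'

```text
t: 10.43
position: [437.8, -307.1, 141.7]
tool_rot: [0.999, -0.039, 0.0, 0.0]
force: [0.4, 0.5, 0.3]
grip_width: 32.7
grip_force: 49.0
```

servo_tool --increments '[{"slide": [0, 0, 0], "angular": [0, 0, 6], "claw": 15}, {"slide": [0, 0, 0], "angular": [0, 0, 12], "claw": 15}, {"slide": [0, 0, -30], "angular": [0, 0, 12], "claw": 15}, {"slide": [0, 0, -65], "angular": [0, 0, 12], "claw": 15}, {"slide": [0, 0, -65], "angular": [0, 0, 12], "claw": 15}, {"slide": [0, 0, -65], "angular": [0, 0, 12], "claw": 60}, {"slide": [0, 0, -65], "angular": [0, 0, 12], "claw": 60}, {"slide": [0, 0, -65], "angular": [0, 0, 12], "claw": 60}, {"slide": [0, 0, -28], "angular": [0, 0, 12], "claw": 60}, {"slide": [0, 0, 10], "angular": [0, 0, 12], "claw": 75}]'

```text
t: 11.27
position: [437.8, -305.3, 151.7]
tool_rot: [0.998, 0.063, -0.001, -0.001]
force: [0.7, -1.4, -0.6]
grip_width: 70.7
grip_force: 0.0
```

```bash
python3 - <<'E'
from h import *
s=snap('top'); c=s['img'][170:300,240:500,::-1]
a=cv2.resize(s['img'][165:297,145:385,::-1],None,fx=2.2,fy=2.2,interpolation=cv2.INTER_CUBIC)
b=cv2.resize(s['img'][170:302,380:500,::-1],None,fx=2.2,fy=2.2,interpolation=cv2.INTER_CUBIC)
cv2.imwrite('pics/c3.png',np.hstack([a,b]))
E
```

```text
(no output)
```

View pics/c3.png

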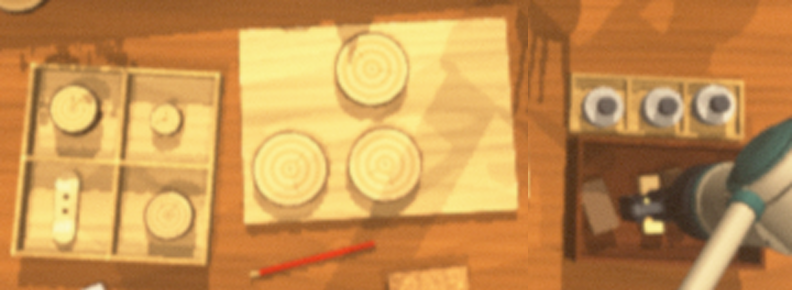

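The top view shows the board clear, the bases and rounds unmoved, and the chips in the crate. Next are the rounds, starting with stack B.

servo_tool --increments '[{"slide": [0, 40, 0], "angular": [0, 0, 3], "claw": 76}, {"slide": [0, 80, 0], "angular": [0, 0, 6], "claw": 76}, {"slide": [0, 120, 0], "angular": [0, 0, 9], "claw": 76}, {"slide": [0, 160, 0], "angular": [0, 0, 12], "claw": 76}, {"slide": [0, 200, 0], "angular": [0, 0, 15], "claw": 76}, {"slide": [0, 240, 0], "angular": [0, 0, 18], "claw": 76}, {"slide": [0, 280, 0], "angular": [0, 0, 22], "claw": 76}, {"slide": [0, 320, 0], "angular": [0, 0, 26], "claw": 76}, {"slide": [0, 360, 0], "angular": [0, 0, 30], "claw": 76}, {"slide": [0, 400, 0], "angular": [0, 0, 34], "claw": 76}]'

```text
t: 12.15
position: [439.4, 96.0, 153.1]
tool_rot: [0.935, 0.354, 0.002, 0.001]
force: [0.7, -0.2, -0.0]
grip_width: 76.2
grip_force: 0.0
```

servo_tool --increments '[{"slide": [-5, 40, 0], "angular": [0, 0, 3], "claw": 76}, {"slide": [-8, 80, -10], "angular": [0, 0, 6], "claw": 76}, {"slide": [-11, 115, -25], "angular": [0, 0, 9], "claw": 76}, {"slide": [-11, 140, -40], "angular": [0, 0, 9], "claw": 76}, {"slide": [-11, 157, -50], "angular": [0, 0, 9], "claw": 76}, {"slide": [-11, 170, -50], "angular": [0, 0, 9], "claw": 76}, {"slide": [-11, 170, -50], "angular": [0, 0, 9], "claw": 76}, {"slide": [-11, 170, -50], "angular": [0, 0, 9], "claw": 76}, {"slide": [-11, 170, -50], "angular": [0, 0, 9], "claw": 76}]'

```text
t: 12.9
position: [428.4, 263.3, 102.3]
tool_rot: [0.906, 0.424, 0.001, 0.0]
force: [-0.1, 0.0, 0.7]
grip_width: 76.1
grip_force: 0.0
```

```bash
python3 - <<'E'
from h import *
w=snap('wrist','w5.png'); s=get_state(); print(s['position'],s['tool_rot'])
np.savez('w5.npz',**{k:np.array(v) for k,v in w.items()})
print(w2px(w,(429,262.5,37)),w2px(w,s['position']))
E
```

```text
[428.25821348 263.0851557  102.0865684 ] [9.05660538e-01 4.24002551e-01 8.45794502e-04 3.32621155e-04]
[np.float64(320.50791386906633), np.float64(217.98245819981378)] [np.float64(319.63881171452596), np.float64(256.9541192511385)]
```

View pics/w5.png

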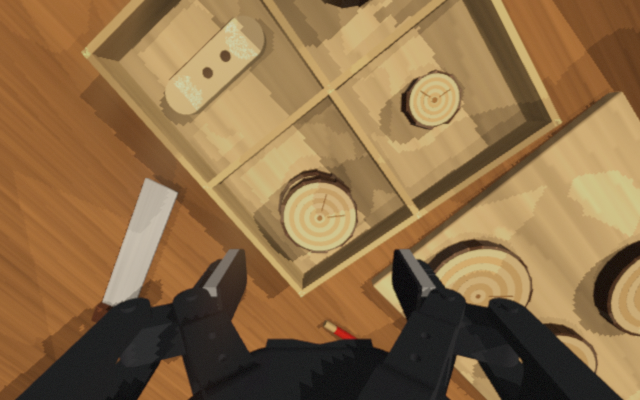

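The wrist view shows the round at (319.5,217), against a predicted (320.5,218). Descending.

servo_tool --increments '[{"slide": [0, 0, -40], "angular": [0, 0, 0], "claw": 72}, {"slide": [0, 0, -70], "angular": [0, 0, 0], "claw": 72}, {"slide": [0, 0, -82], "angular": [0, 0, 0], "claw": 72}, {"slide": [0, 0, -82], "angular": [0, 0, 0], "claw": 72}, {"slide": [0, 0, -82], "angular": [0, 0, 0], "claw": 50}, {"slide": [0, 0, -82], "angular": [0, 0, 0], "claw": 50}, {"slide": [0, 0, -82], "angular": [0, 0, 0], "claw": 50}, {"slide": [0, 0, -82], "angular": [0, 0, 0], "claw": 50}]'

```text
t: 13.62
position: [428.8, 264.2, 20.4]
tool_rot: [0.906, 0.424, 0.002, 0.0]
force: [-0.5, 0.4, -0.6]
grip_width: 58.1
grip_force: 53.3
```

servo_tool --increments '[{"slide": [0, 0, 35], "angular": [0, 0, 0], "claw": 50}, {"slide": [0, 0, 70], "angular": [0, 0, 0], "claw": 50}, {"slide": [0, 0, 82], "angular": [0, 0, 0], "claw": 50}, {"slide": [0, 0, 82], "angular": [0, 0, 0], "claw": 50}]'

```text
t: 13.95
position: [430.5, 265.3, 105.3]
tool_rot: [0.905, 0.424, 0.005, 0.0]
force: [0.4, 0.5, -1.0]
grip_width: 57.8
grip_force: 53.8
```

```bash
python3 - <<'E'
from h import *
s=get_state(); print(s['position'],s['force'],s['grip_width'])
w=snap('wrist'); a=cv2.resize(w['img'][:,:,::-1],(400,250))
t=snap('top'); b=cv2.resize(t['img'][160:300,145:385,::-1],(430,250))
cv2.imwrite('pics/c4.png',np.hstack([a[:,:370],b]))
E
```

```text
[430.53042161 265.25057171 105.30947126] [ 0.43644482  0.47992756 -1.02573317] 57.77777571581831
```

View pics/c4.png

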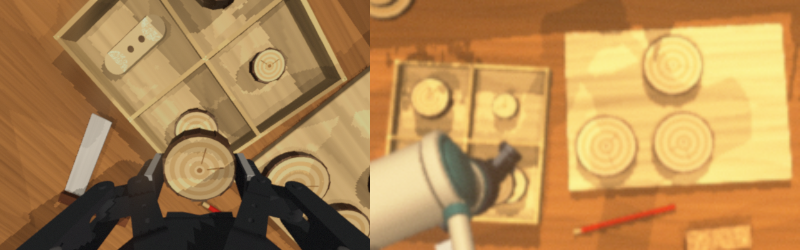

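One round is held and its partner is still in the box. I'll check the bases numerically by template matching.

```bash
cat >> h.py <<'E'
REF=cv2.imread('pics/top1.png')
PTS=dict(bA=(616.2,13.5,27),bB=(487.9,114.9,27),bC=(493.7,-3.6,27),rA=(560.7,386.4,37),rB=(429.1,262.5,37),disc=(549.5,274.9,21),w1=(553.3,-265.2,55),w2=(553.8,-339,55),w3=(558.1,-409.4,55))
def track(names,ref=None,z=None):
    s=snap('top'); I=s['img'][:,:,::-1]; r=REF if ref is None else ref; out={}
    I4,R4=[cv2.resize(i,None,fx=4,fy=4,interpolation=cv2.INTER_CUBIC) for i in (np.ascontiguousarray(I),r)]
    for n in names:
        X=PTS[n]; u,v=[int(4*k) for k in w2px(s,X)]; h=84; m=60
        T=R4[v-h:v+h,u-h:u+h]; A=I4[v-h-m:v+h+m,u-h-m:u+h+m]
        M=cv2.matchTemplate(A,T,cv2.TM_CCOEFF_NORMED); _,q,_,l=cv2.minMaxLoc(M)
        p0=px2w(s,u/4,v/4,X[2]); p1=px2w(s,(u+l[0]-m)/4,(v+l[1]-m)/4,X[2])
        out[n]=((p1-p0)[:2].round(1),round(q,2))
    print(out)
E
python3 -c "
from h import *
track(['bA','bB','bC','rA','w1','w2','w3'])"
```

```text
{'bA': (array([0., 0.]), 0.94), 'bB': (array([0., 0.]), 0.85), 'bC': (array([-0. ,  0.7]), 0.86), 'rA': (array([0., 0.]), 0.98), 'w1': (array([0., 0.]), 1.0), 'w2': (array([0., 0.]), 1.0), 'w3': (array([0., 0.]), 1.0)}
```

servo_tool --increments '[{"slide": [14, -34, 5], "angular": [0, 0, 0], "claw": 50}, {"slide": [28, -69, 5], "angular": [0, 0, 0], "claw": 50}, {"slide": [42, -104, 5], "angular": [0, 0, 0], "claw": 50}, {"slide": [54, -135, 0], "angular": [0, 0, 0], "claw": 50}, {"slide": [59, -147, -10], "angular": [0, 0, 0], "claw": 50}, {"slide": [59, -147, -35], "angular": [0, 0, 0], "claw": 50}, {"slide": [59, -147, -60], "angular": [0, 0, 0], "claw": 50}, {"slide": [59, -147, -60], "angular": [0, 0, 0], "claw": 50}, {"slide": [59, -147, -60], "angular": [0, 0, 0], "claw": 50}, {"slide": [59, -147, -60], "angular": [0, 0, 0], "claw": 50}]'

```text
t: 14.93
position: [486.5, 117.1, 41.0]
tool_rot: [0.905, 0.425, -0.0, -0.0]
force: [-0.0, -0.6, 0.1]
grip_width: 57.7
grip_force: 53.9
```

```bash
python3 -c "
from h import *
print(get_state())"
```

```text
{'t': 14.9333, 'joint_positions': array([ 9.70903172e-02,  3.53463075e-01,  1.93384346e+00, -8.38784806e-05,
        8.54974226e-01,  7.90890985e-01]), 'joint_vel': array([ 0.004932  , -0.02345302, -0.02044599,  0.00054899, -0.00227876,
        0.0011347 ]), 'joint_torque': array([-1.78655111e-01, -3.79107463e+01, -1.64652765e+01, -1.01773767e-02,
        9.40971938e-02,  1.88220349e-05]), 'position': array([486.5441367 , 117.09293041,  40.96362597]), 'tool_rot': array([ 9.05378732e-01,  4.24604796e-01, -3.34788238e-04, -8.53837152e-05]), 'force': array([-0.03851986, -0.62726839,  0.09456449]), 'wrist_torque': array([ 0.00071369, -0.00234372,  0.00597228]), 'grip_force': 53.874889612197876, 'grip_width': 57.73890767471139}
```

servo_tool --increments '[{"slide": [1, -2, -8], "angular": [0, 0, 0], "claw": 50}, {"slide": [1, -2, -15], "angular": [0, 0, 0], "claw": 50}, {"slide": [1, -2, -15], "angular": [0, 0, 0], "claw": 50}, {"slide": [1, -2, -15], "angular": [0, 0, 0], "claw": 50}]'

```text
t: 15.27
position: [487.8, 115.1, 26.1]
tool_rot: [0.905, 0.425, 0.0, 0.0]
force: [0.4, 0.9, 0.5]
grip_width: 58.0
grip_force: 53.8
```

servo_tool --increments '[{"slide": [0, 0, 0], "angular": [0, 0, 0], "claw": 74}, {"slide": [0, 0, 0], "angular": [0, 0, 0], "claw": 74}, {"slide": [0, 0, 0], "angular": [0, 0, 0], "claw": 74}, {"slide": [0, 0, 10], "angular": [0, 0, 0], "claw": 74}, {"slide": [0, 0, 40], "angular": [0, 0, 0], "claw": 74}, {"slide": [0, 0, 75], "angular": [0, 0, 0], "claw": 74}, {"slide": [-10, 25, 75], "angular": [0, 0, 0], "claw": 74}, {"slide": [-22, 55, 75], "angular": [0, 0, 0], "claw": 74}, {"slide": [-22, 55, 75], "angular": [0, 0, 0], "claw": 74}]'

```text
t: 16.02
position: [463.6, 173.4, 101.8]
tool_rot: [0.905, 0.425, 0.0, -0.001]
force: [-0.2, 0.4, -0.7]
grip_width: 74.0
grip_force: 0.0
```

```bash
python3 - <<'E'
from h import *
s=get_state(); print(s['position'])
t=snap('top'); I=np.ascontiguousarray(t['img'][:,:,::-1]); cv2.imwrite('pics/top5.png',I)
c=cv2.resize(I[160:300,145:385],None,fx=2,fy=2,interpolation=cv2.INTER_CUBIC)
w=snap('wrist'); W=np.ascontiguousarray(w['img'][:,:,::-1]); np.savez('w6.npz',**{k:np.array(v) for k,v in w.items()})
cv2.imwrite('pics/c5.png',np.hstack([c,cv2.resize(W,(448,280))])[:,:800])
E
```

```text
[463.64249405 173.3869349  101.80966194]
```

View pics/c5.png

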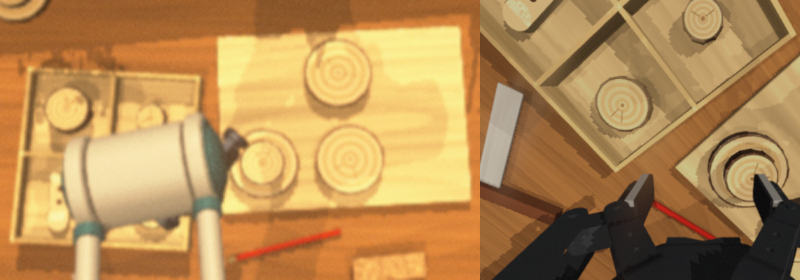

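The lower round shows at wrist pixel (203,149). The placed round at about (385,254) sits centred on its base.

```bash
python3 - <<'E'
from h import *
w=dict(np.load('w6.npz'))
print(px2w(w,202.9,148.6,21),px2w(w,385,254,43))
W=w['img']; g=cv2.cvtColor(W,cv2.COLOR_RGB2GRAY)
for n,(x,y) in dict(low=(203,149)).items():
    c=cv2.HoughCircles(cv2.GaussianBlur(g[y-60:y+60,x-60:x+60],(3,3),0),cv2.HOUGH_GRADIENT,1,30,param1=80,param2=12,minRadius=34,maxRadius=50)
    print(c[0][:3]+[x-60,y-60,0])
E
```

```text
[427.55315352 268.56016892  21.        ] [486.24339059 117.73622113  43.        ]
[[197.5        153.5         41.59999847]]
```

servo_tool --increments '[{"slide": [-13, 33, 0], "angular": [0, 0, 0], "claw": 74}, {"slide": [-26, 66, 0], "angular": [0, 0, 0], "claw": 72}, {"slide": [-38, 98, 0], "angular": [0, 0, 0], "claw": 72}, {"slide": [-38, 98, 0], "angular": [0, 0, 0], "claw": 72}, {"slide": [-38, 98, 0], "angular": [0, 0, 0], "claw": 72}, {"slide": [-38, 98, 0], "angular": [0, 0, 0], "claw": 72}, {"slide": [-38, 98, -35], "angular": [0, 0, 0], "claw": 72}, {"slide": [-38, 98, -65], "angular": [0, 0, 0], "claw": 72}, {"slide": [-38, 98, -85], "angular": [0, 0, 0], "claw": 72}, {"slide": [-38, 98, -94], "angular": [0, 0, 0], "claw": 72}]'

```text
t: 16.95
position: [426.5, 265.3, 4.4]
tool_rot: [0.906, 0.423, -0.003, 0.0]
force: [-0.5, -0.2, 0.0]
grip_width: 71.7
grip_force: 0.0
```

servo_tool --increments '[{"slide": [0, 0, 0], "angular": [0, 0, 0], "claw": 72}, {"slide": [0, 0, 0], "angular": [0, 0, 0], "claw": 72}, {"slide": [0, 0, 0], "angular": [0, 0, 0], "claw": 50}, {"slide": [0, 0, 0], "angular": [0, 0, 0], "claw": 50}, {"slide": [0, 0, 0], "angular": [0, 0, 0], "claw": 50}, {"slide": [0, 0, 0], "angular": [0, 0, 0], "claw": 50}]'

```text
t: 17.45
position: [429.2, 268.2, 8.8]
tool_rot: [0.905, 0.425, 0.002, 0.0]
force: [1.3, -3.2, 6.6]
grip_width: 57.2
grip_force: 53.3
```

servo_tool --increments '[{"slide": [0, 0, 35], "angular": [0, 0, 0], "claw": 50}, {"slide": [0, 0, 70], "angular": [0, 0, 0], "claw": 50}, {"slide": [3, -12, 95], "angular": [0, 0, 0], "claw": 50}, {"slide": [11, -47, 100], "angular": [0, 0, 0], "claw": 50}, {"slide": [20, -84, 100], "angular": [0, 0, 0], "claw": 50}, {"slide": [29, -121, 100], "angular": [0, 0, 0], "claw": 50}, {"slide": [38, -158, 100], "angular": [0, 0, 0], "claw": 50}, {"slide": [47, -195, 100], "angular": [0, 0, 0], "claw": 50}, {"slide": [56, -232, 100], "angular": [0, 0, 0], "claw": 50}, {"slide": [65, -270, 95], "angular": [0, 0, 0], "claw": 50}]'

```text
t: 18.28
position: [493.8, -3.8, 103.7]
tool_rot: [0.905, 0.425, 0.002, 0.001]
force: [0.8, -0.1, 0.3]
grip_width: 57.4
grip_force: 53.9
```

servo_tool --increments '[{"slide": [0, 0, -20], "angular": [0, 0, 0], "claw": 50}, {"slide": [0, 0, -50], "angular": [0, 0, 0], "claw": 50}, {"slide": [0, 0, -57], "angular": [0, 0, 0], "claw": 50}, {"slide": [0, 0, -57], "angular": [0, 0, 0], "claw": 50}, {"slide": [0, 0, -57], "angular": [0, 0, 0], "claw": 50}]'

```text
t: 18.7
position: [492.7, -1.7, 45.5]
tool_rot: [0.905, 0.425, 0.0, 0.0]
force: [0.1, -0.4, -0.4]
grip_width: 57.9
grip_force: 53.9
```

```bash
python3 - <<'E'
from h import *
PTS['bB']=(487.9,114.9,27)
track(['bA','bC','bB','rA'])
s=get_state(); print(s['position'],s['grip_width'])
E
```

```text
{'bA': (array([ 1.4, -0.7]), 0.66), 'bC': (array([14.5, 17.5]), 0.53), 'bB': (array([-29.1,  27.7]), 0.4), 'rA': (array([0., 0.]), 0.98)}
[493.44397838  -1.67860613  46.13112128] 57.53886496412843
```

servo_tool --increments '[{"slide": [0, -2, -8], "angular": [0, 0, 0], "claw": 50}, {"slide": [0, -2, -14], "angular": [0, 0, 0], "claw": 50}, {"slide": [0, -2, -14], "angular": [0, 0, 0], "claw": 50}, {"slide": [0, -2, -14], "angular": [0, 0, 0], "claw": 50}]'

```text
t: 19.08
position: [492.5, -3.9, 31.0]
tool_rot: [0.905, 0.425, -0.0, -0.0]
force: [-0.9, 0.0, -0.1]
grip_width: 57.2
grip_force: 53.9
```

servo_tool --increments '[{"slide": [0, 0, 0], "angular": [0, 0, 0], "claw": 74}, {"slide": [0, 0, 0], "angular": [0, 0, 0], "claw": 74}, {"slide": [0, 0, 0], "angular": [0, 0, 0], "claw": 74}, {"slide": [0, 0, 10], "angular": [0, 0, 0], "claw": 74}, {"slide": [0, 0, 40], "angular": [0, 0, 0], "claw": 74}, {"slide": [0, 0, 75], "angular": [0, 0, 0], "claw": 74}, {"slide": [4, 25, 80], "angular": [0, 0, -4], "claw": 74}, {"slide": [11, 64, 80], "angular": [0, 0, -8], "claw": 74}, {"slide": [18, 104, 80], "angular": [0, 0, -10], "claw": 74}, {"slide": [25, 144, 80], "angular": [0, 0, -10], "claw": 74}]'

```text
t: 19.92
position: [517.9, 141.1, 111.7]
tool_rot: [0.939, 0.343, 0.001, 0.0]
force: [1.4, -0.2, 0.1]
grip_width: 74.1
grip_force: 0.0
```

servo_tool --increments '[{"slide": [7, 40, 0], "angular": [0, 0, 0], "claw": 74}, {"slide": [14, 80, 0], "angular": [0, 0, 0], "claw": 74}, {"slide": [21, 120, 0], "angular": [0, 0, 0], "claw": 74}, {"slide": [28, 160, 0], "angular": [0, 0, 0], "claw": 74}, {"slide": [35, 200, 0], "angular": [0, 0, 0], "claw": 72}, {"slide": [41, 235, -10], "angular": [0, 0, 0], "claw": 72}, {"slide": [42, 248, -10], "angular": [0, 0, 0], "claw": 72}, {"slide": [42, 248, -10], "angular": [0, 0, 0], "claw": 72}, {"slide": [42, 248, -10], "angular": [0, 0, 0], "claw": 72}, {"slide": [42, 248, -10], "angular": [0, 0, 0], "claw": 72}]'

```text
t: 20.75
position: [559.2, 386.4, 100.9]
tool_rot: [0.939, 0.344, -0.001, 0.001]
force: [-0.2, 0.4, 0.8]
grip_width: 71.9
grip_force: 0.0
```

```bash
python3 - <<'E'
from h import *
s=get_state(); print(s['position'],s['tool_rot'],s['force'])
t=snap('top'); I=np.ascontiguousarray(t['img'][:,:,::-1]); cv2.imwrite('pics/top6.png',I)
c=cv2.resize(I[160:300,240:385],None,fx=2.4,fy=2.4,interpolation=cv2.INTER_CUBIC)
w=snap('wrist'); W=np.ascontiguousarray(w['img'][:,:,::-1]); np.savez('w7.npz',**{k:np.array(v) for k,v in w.items()})
print(w2px(w,(560.7,386.4,37)))
cv2.imwrite('pics/c6.png',np.hstack([c,cv2.resize(W,(448,336))])[:,:800])
E
```

```text
[559.18539187 386.42803112 100.92961886] [ 9.39072341e-01  3.43718419e-01 -6.59318392e-04  5.93672927e-04] [-0.24341874  0.44356832  0.79529265]
[np.float64(320.2726737710824), np.float64(216.4894594786648)]
```

View pics/c6.png

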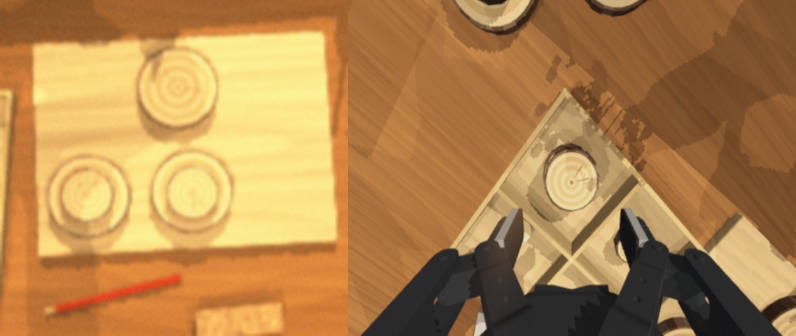

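The wrist view shows the round at (317,213), against a predicted (320,216). Both finished stands look concentric. Grasping.

servo_tool --increments '[{"slide": [0, 0, -40], "angular": [0, 0, 0], "claw": 72}, {"slide": [0, 0, -70], "angular": [0, 0, 0], "claw": 72}, {"slide": [0, 0, -82], "angular": [0, 0, 0], "claw": 72}, {"slide": [0, 0, -82], "angular": [0, 0, 0], "claw": 72}, {"slide": [0, 0, -82], "angular": [0, 0, 0], "claw": 50}, {"slide": [0, 0, -82], "angular": [0, 0, 0], "claw": 50}, {"slide": [0, 0, -82], "angular": [0, 0, 0], "claw": 50}, {"slide": [0, 0, -82], "angular": [0, 0, 0], "claw": 50}]'

```text
t: 21.52
position: [560.8, 388.5, 20.9]
tool_rot: [0.939, 0.344, 0.002, -0.0]
force: [0.4, -0.7, -0.8]
grip_width: 57.7
grip_force: 53.3
```

servo_tool --increments '[{"slide": [0, 0, 35], "angular": [0, 0, 0], "claw": 50}, {"slide": [0, 0, 70], "angular": [0, 0, 0], "claw": 50}, {"slide": [1, -20, 87], "angular": [0, 0, 0], "claw": 50}, {"slide": [6, -58, 92], "angular": [0, 0, 0], "claw": 50}, {"slide": [12, -98, 92], "angular": [0, 0, 0], "claw": 50}, {"slide": [18, -138, 92], "angular": [0, 0, 0], "claw": 50}, {"slide": [24, -178, 92], "angular": [0, 0, 0], "claw": 50}, {"slide": [30, -218, 92], "angular": [0, 0, 0], "claw": 50}, {"slide": [36, -258, 92], "angular": [0, 0, 0], "claw": 50}, {"slide": [42, -298, 92], "angular": [0, 0, 0], "claw": 50}]'

```text
t: 22.35
position: [602.1, 88.2, 112.3]
tool_rot: [0.939, 0.344, 0.001, 0.0]
force: [0.2, -0.8, 0.6]
grip_width: 57.8
grip_force: 53.7
```

```bash
python3 - <<'E'
from h import *
track(['bA'])
s=get_state(); print(s['position'],s['grip_width'])
E
```

```text
{'bA': (array([ 0. , -1.4]), 0.56)}
[603.78004033  79.93353248 112.24883196] 58.09685666365762
```

servo_tool --increments '[{"slide": [7, -38, 0], "angular": [0, 0, 0], "claw": 50}, {"slide": [12, -65, -20], "angular": [0, 0, 0], "claw": 50}, {"slide": [13, -75, -45], "angular": [0, 0, 0], "claw": 50}, {"slide": [13, -75, -65], "angular": [0, 0, 0], "claw": 50}, {"slide": [13, -75, -68], "angular": [0, 0, 0], "claw": 50}, {"slide": [13, -75, -68], "angular": [0, 0, 0], "claw": 50}, {"slide": [13, -75, -68], "angular": [0, 0, 0], "claw": 50}]'

```text
t: 22.98
position: [615.4, 15.5, 44.1]
tool_rot: [0.939, 0.344, 0.001, 0.0]
force: [-0.0, 0.4, -0.6]
grip_width: 57.9
grip_force: 53.8
```

servo_tool --increments '[{"slide": [0, 0, 0], "angular": [0, 0, 0], "claw": 50}]'

```text
t: 23.07
position: [615.9, 15.6, 44.8]
tool_rot: [0.939, 0.344, 0.002, 0.001]
force: [-0.7, 0.3, 0.2]
grip_width: 58.2
grip_force: 53.8
```

servo_tool --increments '[{"slide": [0, -2, -10], "angular": [0, 0, 0], "claw": 50}, {"slide": [0, -2, -17.5], "angular": [0, 0, 0], "claw": 50}, {"slide": [0, -2, -17.5], "angular": [0, 0, 0], "claw": 50}, {"slide": [0, -2, -17.5], "angular": [0, 0, 0], "claw": 50}, {"slide": [0, -2, -17.5], "angular": [0, 0, 0], "claw": 50}, {"slide": [0, -2, -17.5], "angular": [0, 0, 0], "claw": 74}, {"slide": [0, -2, -17.5], "angular": [0, 0, 0], "claw": 74}, {"slide": [0, -2, -17.5], "angular": [0, 0, 0], "claw": 74}, {"slide": [0, -2, -7], "angular": [0, 0, 0], "claw": 74}, {"slide": [0, -2, 30], "angular": [0, 0, 0], "claw": 74}]'

```text
t: 23.9
position: [610.3, 13.2, 68.8]
tool_rot: [0.939, 0.344, -0.005, -0.003]
force: [0.3, -0.5, -0.3]
grip_width: 73.7
grip_force: 0.0
```

servo_tool --increments '[{"slide": [0, 0, 35], "angular": [0, 0, -5], "claw": 60}, {"slide": [-5, -25, 70], "angular": [0, 0, -10], "claw": 45}, {"slide": [-13, -60, 78], "angular": [0, 0, -16], "claw": 45}, {"slide": [-22, -98, 78], "angular": [0, 0, -22], "claw": 45}, {"slide": [-31, -136, 78], "angular": [0, 0, -28], "claw": 45}, {"slide": [-40, -174, 78], "angular": [0, 0, -34], "claw": 45}, {"slide": [-49, -212, 78], "angular": [0, 0, -40], "claw": 45}, {"slide": [-57, -248, 70], "angular": [0, 0, -40], "claw": 45}, {"slide": [-62, -272, 55], "angular": [0, 0, -40], "claw": 45}, {"slide": [-63, -276, 40], "angular": [0, 0, -40], "claw": 45}]'

```text
t: 24.73
position: [551.4, -268.5, 114.3]
tool_rot: [1.0, 0.0, 0.001, 0.002]
force: [1.5, 0.1, -0.5]
grip_width: 45.2
grip_force: 0.0
```

servo_tool --increments '[{"slide": [0, 0, 0], "angular": [0, 0, 0], "claw": 45}, {"slide": [0, 0, 0], "angular": [0, 0, 0], "claw": 45}, {"slide": [0, 0, 0], "angular": [0, 0, 0], "claw": 45}, {"slide": [0, 0, 0], "angular": [0, 0, 0], "claw": 45}]'

```text
t: 25.07
position: [552.5, -262.4, 114.4]
tool_rot: [1.0, 0.003, 0.001, 0.0]
force: [0.6, 0.3, 0.5]
grip_width: 44.6
grip_force: 0.0
```

```bash
python3 - <<'E'
from h import *
s=get_state(); print(s['position'],s['tool_rot'],s['grip_width'])
w=snap('wrist'); print([w2px(w,PTS[k]) for k in ('w1','w2')])
W=np.ascontiguousarray(w['img'][:,:,::-1]); t=snap('top')
c=cv2.resize(np.ascontiguousarray(t['img'][160:300,240:385,::-1]),None,fx=2.4,fy=2.4,interpolation=cv2.INTER_CUBIC)
cv2.imwrite('pics/c7.png',np.hstack([c,cv2.resize(W,(448,336))])[:,:800])
E
```

```text
[ 552.51857956 -262.35954973  114.40830486] [9.99995909e-01 2.66307471e-03 9.43387127e-04 4.46407226e-04] 44.646814776990695
[[np.float64(323.4711627066836), np.float64(218.72536461780527)], [np.float64(421.35249564264166), np.float64(218.55735719659913)]]
```

View pics/c7.png

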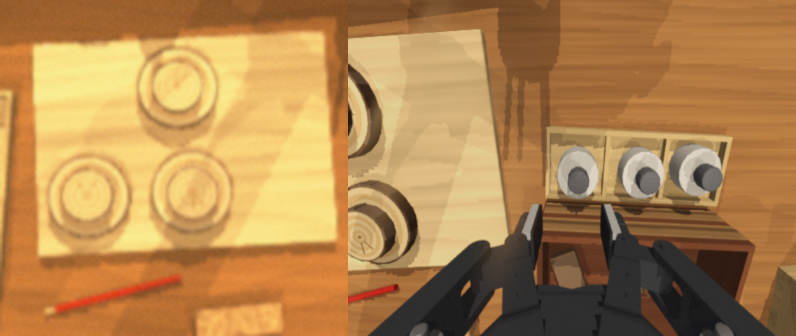

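All three stands have their tops centred. In the wrist view the w1 knob is at (327,217), against a predicted (323,219). Gripping weight 1.

servo_tool --increments '[{"slide": [1, -4, -35], "angular": [0, 0, 0], "claw": 45}, {"slide": [1, -4, -60], "angular": [0, 0, 0], "claw": 45}, {"slide": [1, -4, -75], "angular": [0, 0, 0], "claw": 45}, {"slide": [1, -4, -75], "angular": [0, 0, 0], "claw": 45}, {"slide": [1, -4, -75], "angular": [0, 0, 0], "claw": 35}, {"slide": [1, -4, -75], "angular": [0, 0, 0], "claw": 12}, {"slide": [1, -4, -75], "angular": [0, 0, 0], "claw": 12}, {"slide": [1, -4, -75], "angular": [0, 0, 0], "claw": 12}, {"slide": [1, -4, -75], "angular": [0, 0, 0], "claw": 12}]' --force 90

```text
t: 25.92
position: [554.0, -267.9, 39.8]
tool_rot: [1.0, 0.002, 0.002, 0.001]
force: [0.1, -1.3, 5.5]
grip_width: 20.3
grip_force: 88.2
```

```bash
python3 - <<'E'
from h import *
t=snap('top')
for n,u,v in [('A',313.6,195.5),('B',276.3,240.1),('C',320.1,239.7)]: print(n,px2w(t,u,v,43).round(1))
I=cv2.imread('pics/top6.png'); g=cv2.cvtColor(I,cv2.COLOR_BGR2GRAY)
G=cv2.cvtColor(np.ascontiguousarray(t['img']),cv2.COLOR_RGB2GRAY)
for n,(u,v) in dict(A=(313,195),B=(276,240),C=(320,240)).items():
    c=cv2.resize(G[v-26:v+26,u-26:u+26],None,fx=6,fy=6,interpolation=cv2.INTER_CUBIC)
    for r,z in ((60,43),(96,27)):
        R=r/2*6*.363
        h=cv2.HoughCircles(cv2.GaussianBlur(c,(7,7),0),cv2.HOUGH_GRADIENT,1,200,param1=60,param2=10,minRadius=int(R*.93),maxRadius=int(R*1.1))
        if h is not None: x,y,q=h[0][0]; print(n,r,px2w(t,u-26-.5+(x+.5)/6,v-26-.5+(y+.5)/6,z).round(1),q/R)
E
```

```text
A [614.9  13.8  43. ]
B [490.7 114.7  43. ]
C [492.6  -5.1  43. ]
A 60 [615.8  14.1  43. ] 0.9289869
A 96 [618.2   7.1  27. ] 1.0550582
B 60 [489.2 116.9  43. ] 0.92439556
B 96 [487.4 116.1  27. ] 0.93836087
C 60 [495.4  -4.3  43. ] 1.043771
C 96 [493.7  -6.4  27. ] 0.97279614
```

servo_tool --increments '[{"slide": [0, 0, 25], "angular": [0, 0, 0], "claw": 12}, {"slide": [0, 0, 60], "angular": [0, 0, 0], "claw": 12}, {"slide": [0, 0, 95], "angular": [0, 0, 0], "claw": 12}, {"slide": [-4, 18, 110], "angular": [0, 0, 0], "claw": 12}, {"slide": [-11, 50, 110], "angular": [0, 0, 0], "claw": 12}, {"slide": [-19, 84, 110], "angular": [0, 0, 0], "claw": 12}, {"slide": [-27, 118, 110], "angular": [0, 0, 0], "claw": 12}, {"slide": [-35, 152, 110], "angular": [0, 0, 0], "claw": 12}, {"slide": [-43, 186, 110], "angular": [0, 0, 0], "claw": 12}, {"slide": [-51, 220, 105], "angular": [0, 0, 0], "claw": 12}]'

```text
t: 26.8
position: [500.3, -45.3, 142.9]
tool_rot: [1.0, 0.002, -0.0, -0.0]
force: [0.6, 0.9, -3.6]
grip_width: 20.6
grip_force: 89.7
```

servo_tool --increments '[{"slide": [-5, 28, 0], "angular": [0, 0, 0], "claw": 12}, {"slide": [-9, 44, -15], "angular": [0, 0, 0], "claw": 12}, {"slide": [-9, 44, -40], "angular": [0, 0, 0], "claw": 12}, {"slide": [-9, 44, -55], "angular": [0, 0, 0], "claw": 12}, {"slide": [-9, 44, -55], "angular": [0, 0, 0], "claw": 12}, {"slide": [-9, 44, -55], "angular": [0, 0, 0], "claw": 12}, {"slide": [-9, 44, -55], "angular": [0, 0, 0], "claw": 12}, {"slide": [-9, 44, -55], "angular": [0, 0, 0], "claw": 12}]'

```text
t: 27.47
position: [493.5, -3.5, 89.0]
tool_rot: [1.0, 0.002, 0.001, 0.0]
force: [0.1, -0.1, -5.1]
grip_width: 20.5
grip_force: 89.5
```

servo_tool --increments '[{"slide": [0, -1, -5], "angular": [0, 0, 0], "claw": 12}, {"slide": [0, -1, -10.5], "angular": [0, 0, 0], "claw": 12}, {"slide": [0, -1, -10.5], "angular": [0, 0, 0], "claw": 12}, {"slide": [0, -1, -10.5], "angular": [0, 0, 0], "claw": 12}]'

```text
t: 27.8
position: [493.5, -4.6, 77.9]
tool_rot: [1.0, 0.002, 0.001, 0.0]
force: [1.2, -1.4, -2.6]
grip_width: 20.5
grip_force: 89.8
```

servo_tool --increments '[{"slide": [0, 0, -1], "angular": [0, 0, 0], "claw": 45}, {"slide": [0, 0, -1], "angular": [0, 0, 0], "claw": 45}, {"slide": [0, 0, -1], "angular": [0, 0, 0], "claw": 45}, {"slide": [0, 0, -1], "angular": [0, 0, 0], "claw": 45}, {"slide": [0, 0, 10], "angular": [0, 0, 0], "claw": 45}, {"slide": [0, 0, 40], "angular": [0, 0, 0], "claw": 45}, {"slide": [0, 0, 75], "angular": [0, 0, 0], "claw": 45}, {"slide": [7, -35, 75], "angular": [0, 0, 0], "claw": 45}, {"slide": [14, -75, 75], "angular": [0, 0, 0], "claw": 45}, {"slide": [21, -115, 75], "angular": [0, 0, 0], "claw": 45}]'

```text
t: 28.63
position: [514.2, -119.8, 153.8]
tool_rot: [1.0, 0.003, 0.001, 0.0]
force: [-0.1, -0.1, -1.1]
grip_width: 44.9
grip_force: 0.0
```

servo_tool --increments '[{"slide": [7, -40, 0], "angular": [0, 0, 0], "claw": 45}, {"slide": [14, -80, 0], "angular": [0, 0, 0], "claw": 45}, {"slide": [21, -120, 0], "angular": [0, 0, 0], "claw": 45}, {"slide": [28, -160, 0], "angular": [0, 0, 0], "claw": 45}, {"slide": [35, -198, 0], "angular": [0, 0, 0], "claw": 45}, {"slide": [39, -220, -15], "angular": [0, 0, 0], "claw": 45}, {"slide": [39, -220, -40], "angular": [0, 0, 0], "claw": 45}, {"slide": [39, -220, -40], "angular": [0, 0, 0], "claw": 45}, {"slide": [39, -220, -40], "angular": [0, 0, 0], "claw": 45}, {"slide": [39, -220, -40], "angular": [0, 0, 0], "claw": 45}]'

```text
t: 29.47
position: [552.7, -338.4, 113.1]
tool_rot: [1.0, 0.002, 0.0, -0.0]
force: [-0.2, -0.0, 0.3]
grip_width: 45.1
grip_force: 0.0
```

```bash
cat >> h.py <<'E'
def knob(u,v,z,w):
    # dark grey knob top near predicted pixel: threshold low saturation & dark
    I=w['img'][int(v)-30:int(v)+30,int(u)-30:int(u)+30].astype(int)
    m=((I.max(2)<130)&(np.ptp(I,axis=2)<22)).astype(np.uint8)
    n,_,st,ce=cv2.connectedComponentsWithStats(m); i=1+st[1:,4].argmax(); c=ce[i]+[int(u)-30,int(v)-30]
    return c,st[i],px2w(w,*c,z)
E
python3 - <<'E'
from h import *
s=get_state(); print(s['position'],s['grip_width'])
w=snap('wrist')
for n in ('w2','w3'):
    u,v=w2px(w,PTS[n]); print(n,u,v,knob(u,v,55,w))
track(['w2','w3','bA'])
E
```

```text
[ 552.71281992 -338.39996095  113.13698225] 45.07154595637363
w2 320.60076307954927 218.76263493807045 (array([330.24936061, 214.9629156 ]), array([ 26,  11,  30,  33, 782], dtype=int32), array([ 556.83930682, -346.18026981,   55.        ]))
w3 415.1011188942927 213.7322404614161 (array([416.34883721, 210.75930233]), array([ 14,  12,  35,  33, 860], dtype=int32), array([ 560.43242222, -410.09105969,   55.        ]))
{'w2': (array([-14.7,  37.1]), 0.5), 'w3': (array([-12.8, -41.2]), 0.15), 'bA': (array([1.4, 0. ]), 0.78)}
```

The w2 knob is at (330,215) in the wrist view, so it stands at about (556,−346). I'll shift to it and grip.

servo_tool --increments '[{"slide": [2, -7, -20], "angular": [0, 0, 0], "claw": 45}, {"slide": [2, -7, -50], "angular": [0, 0, 0], "claw": 45}, {"slide": [2, -7, -74], "angular": [0, 0, 0], "claw": 45}, {"slide": [2, -7, -74], "angular": [0, 0, 0], "claw": 45}, {"slide": [2, -7, -74], "angular": [0, 0, 0], "claw": 35}, {"slide": [2, -7, -74], "angular": [0, 0, 0], "claw": 12}, {"slide": [2, -7, -74], "angular": [0, 0, 0], "claw": 12}, {"slide": [2, -7, -74], "angular": [0, 0, 0], "claw": 12}, {"slide": [2, -7, -74], "angular": [0, 0, 0], "claw": 12}]'

```text
t: 30.32
position: [556.0, -347.0, 41.0]
tool_rot: [1.0, 0.002, 0.002, 0.001]
force: [-0.2, 0.3, 7.0]
grip_width: 20.3
grip_force: 88.9
```

servo_tool --increments '[{"slide": [0, 0, 25], "angular": [0, 0, 0], "claw": 12}, {"slide": [0, 0, 60], "angular": [0, 0, 0], "claw": 12}, {"slide": [0, 0, 95], "angular": [0, 0, 0], "claw": 12}, {"slide": [4, 22, 110], "angular": [0, 0, 0], "claw": 12}, {"slide": [9, 56, 110], "angular": [0, 0, 0], "claw": 12}, {"slide": [15, 92, 110], "angular": [0, 0, 0], "claw": 12}, {"slide": [21, 128, 110], "angular": [0, 0, 0], "claw": 12}, {"slide": [27, 164, 110], "angular": [0, 0, 0], "claw": 12}, {"slide": [33, 200, 110], "angular": [0, 0, 0], "claw": 12}, {"slide": [39, 236, 110], "angular": [0, 0, 0], "claw": 12}]'

```text
t: 31.15
position: [592.7, -108.0, 147.9]
tool_rot: [1.0, 0.002, -0.001, -0.0]
force: [1.0, 0.9, -5.8]
grip_width: 20.3
grip_force: 89.9
```

servo_tool --increments '[{"slide": [6, 36, 0], "angular": [0, 0, 0], "claw": 12}, {"slide": [12, 72, 0], "angular": [0, 0, 0], "claw": 12}, {"slide": [17, 104, -5], "angular": [0, 0, 0], "claw": 12}, {"slide": [20, 125, -20], "angular": [0, 0, 0], "claw": 12}, {"slide": [20, 125, -45], "angular": [0, 0, 0], "claw": 12}, {"slide": [20, 125, -58], "angular": [0, 0, 0], "claw": 12}, {"slide": [20, 125, -58], "angular": [0, 0, 0], "claw": 12}, {"slide": [20, 125, -58], "angular": [0, 0, 0], "claw": 12}, {"slide": [20, 125, -58], "angular": [0, 0, 0], "claw": 12}, {"slide": [20, 125, -58], "angular": [0, 0, 0], "claw": 12}]'

```text
t: 31.98
position: [614.6, 14.4, 91.8]
tool_rot: [1.0, 0.002, 0.001, 0.0]
force: [1.0, 1.0, -6.5]
grip_width: 20.4
grip_force: 89.7
```

servo_tool --increments '[{"slide": [1, 0, -6], "angular": [0, 0, 0], "claw": 12}, {"slide": [1, 0, -12], "angular": [0, 0, 0], "claw": 12}, {"slide": [1, 0, -12], "angular": [0, 0, 0], "claw": 12}, {"slide": [1, 0, -12], "angular": [0, 0, 0], "claw": 12}]'

```text
t: 32.32
position: [615.7, 14.5, 79.1]
tool_rot: [1.0, 0.002, 0.001, 0.0]
force: [1.1, -1.2, -1.1]
grip_width: 20.3
grip_force: 90.0
```

servo_tool --increments '[{"slide": [0, 0, -1], "angular": [0, 0, 0], "claw": 45}, {"slide": [0, 0, -1], "angular": [0, 0, 0], "claw": 45}, {"slide": [0, 0, -1], "angular": [0, 0, 0], "claw": 45}, {"slide": [0, 0, -1], "angular": [0, 0, 0], "claw": 45}, {"slide": [0, 0, 10], "angular": [0, 0, 0], "claw": 45}, {"slide": [0, 0, 40], "angular": [0, 0, 0], "claw": 45}, {"slide": [0, 0, 75], "angular": [0, 0, 0], "claw": 45}, {"slide": [-5, -35, 75], "angular": [0, 0, 0], "claw": 45}, {"slide": [-10, -75, 75], "angular": [0, 0, 0], "claw": 45}, {"slide": [-15, -115, 75], "angular": [0, 0, 0], "claw": 45}]'

```text
t: 33.15
position: [600.1, -100.6, 155.8]
tool_rot: [1.0, 0.003, 0.002, 0.001]
force: [1.0, -0.3, -0.7]
grip_width: 44.6
grip_force: 0.0
```

servo_tool --increments '[{"slide": [-5, -40, 0], "angular": [0, 0, 0], "claw": 45}, {"slide": [-10, -80, 0], "angular": [0, 0, 0], "claw": 45}, {"slide": [-15, -120, 0], "angular": [0, 0, 0], "claw": 45}, {"slide": [-20, -160, 0], "angular": [0, 0, 0], "claw": 45}, {"slide": [-25, -200, 0], "angular": [0, 0, 0], "claw": 45}, {"slide": [-30, -240, 0], "angular": [0, 0, 0], "claw": 45}, {"slide": [-35, -275, 0], "angular": [0, 0, 0], "claw": 45}, {"slide": [-40, -305, -20], "angular": [0, 0, 0], "claw": 45}, {"slide": [-40, -310, -42], "angular": [0, 0, 0], "claw": 45}, {"slide": [-40, -310, -42], "angular": [0, 0, 0], "claw": 45}]'

```text
t: 33.98
position: [556.8, -411.1, 107.8]
tool_rot: [1.0, 0.0, -0.003, -0.002]
force: [0.3, 0.3, -1.8]
grip_width: 45.1
grip_force: 0.0
```

servo_tool --increments '[{"slide": [0, 0, 0], "angular": [0, 0, 0], "claw": 45}, {"slide": [0, 0, 0], "angular": [0, 0, 0], "claw": 45}]'

```text
t: 34.15
position: [560.2, -409.3, 112.8]
tool_rot: [1.0, 0.002, 0.0, 0.0]
force: [-0.8, 0.0, -0.6]
grip_width: 45.0
grip_force: 0.0
```

```bash
python3 - <<'E'
from h import *
s=get_state(); print(s['position'],s['grip_width'])
w=snap('wrist')
u,v=w2px(w,PTS['w3']); print(u,v,knob(u,v,55,w))
t=snap('top'); G=cv2.cvtColor(np.ascontiguousarray(t['img']),cv2.COLOR_RGB2GRAY)
for n,(u,v) in dict(B=(276,240)).items():
    c=cv2.resize(G[v-26:v+26,u-26:u+26],None,fx=6,fy=6,interpolation=cv2.INTER_CUBIC)
    for r,z in ((60,43),(96,27)):
        R=r/2*6*.363
        h=cv2.HoughCircles(cv2.GaussianBlur(c,(7,7),0),cv2.HOUGH_GRADIENT,1,200,param1=60,param2=10,minRadius=int(R*.93),maxRadius=int(R*1.1))
        x,y,q=h[0][0]; print(n,r,px2w(t,u-26-.5+(x+.5)/6,v-26-.5+(y+.5)/6,z).round(1),q/R)
track(['bB'],cv2.imread('pics/top6.png'))
E
```

```text
[ 560.21077394 -409.3281404   112.79564554] 44.978106767130434
319.85149813002613 222.9553847726822 (array([324.42487047, 219.80958549]), array([ 21,  12,  30,  33, 772], dtype=int32), array([ 560.62303764, -412.80970687,   55.        ]))
B 60 [489.2 117.8  43. ] 0.9550047
B 96 [487.8 116.1  27. ] 0.9335782
{'bB': (array([0., 0.]), 0.87)}
```

servo_tool --increments '[{"slide": [0, -3, -20], "angular": [0, 0, 0], "claw": 45}, {"slide": [0, -3, -50], "angular": [0, 0, 0], "claw": 45}, {"slide": [0, -3, -73], "angular": [0, 0, 0], "claw": 45}, {"slide": [0, -3, -73], "angular": [0, 0, 0], "claw": 45}, {"slide": [0, -3, -73], "angular": [0, 0, 0], "claw": 35}, {"slide": [0, -3, -73], "angular": [0, 0, 0], "claw": 12}, {"slide": [0, -3, -73], "angular": [0, 0, 0], "claw": 12}, {"slide": [0, -3, -73], "angular": [0, 0, 0], "claw": 12}, {"slide": [0, -3, -73], "angular": [0, 0, 0], "claw": 12}]'

```text
t: 35.05
position: [560.9, -413.8, 40.9]
tool_rot: [1.0, 0.002, 0.002, 0.001]
force: [0.6, -0.2, 5.8]
grip_width: 20.3
grip_force: 88.6
```

servo_tool --increments '[{"slide": [0, 0, 25], "angular": [0, 0, 0], "claw": 12}, {"slide": [0, 0, 60], "angular": [0, 0, 0], "claw": 12}, {"slide": [0, 0, 95], "angular": [0, 0, 0], "claw": 12}, {"slide": [-3, 20, 125], "angular": [0, 0, 0], "claw": 12}, {"slide": [-7, 50, 150], "angular": [0, 0, 0], "claw": 12}, {"slide": [-12, 85, 160], "angular": [0, 0, 0], "claw": 12}, {"slide": [-17, 121, 162], "angular": [0, 0, 0], "claw": 12}, {"slide": [-22, 157, 162], "angular": [0, 0, 0], "claw": 12}, {"slide": [-27, 193, 162], "angular": [0, 0, 0], "claw": 12}, {"slide": [-32, 230, 162], "angular": [0, 0, 0], "claw": 12}]'

```text
t: 35.88
position: [526.5, -181.5, 200.3]
tool_rot: [1.0, 0.002, -0.0, -0.0]
force: [0.9, 0.1, -3.8]
grip_width: 20.0
grip_force: 89.0
```

servo_tool --increments '[{"slide": [-5, 36, 0], "angular": [0, 0, 0], "claw": 12}, {"slide": [-10, 72, 0], "angular": [0, 0, 0], "claw": 12}, {"slide": [-15, 108, 0], "angular": [0, 0, 0], "claw": 12}, {"slide": [-20, 144, 0], "angular": [0, 0, 0], "claw": 12}, {"slide": [-25, 180, 0], "angular": [0, 0, 0], "claw": 12}, {"slide": [-30, 216, 0], "angular": [0, 0, 0], "claw": 12}, {"slide": [-34, 250, 0], "angular": [0, 0, 0], "claw": 12}, {"slide": [-38, 280, 0], "angular": [0, 0, 0], "claw": 12}, {"slide": [-40, 300, -5], "angular": [0, 0, 0], "claw": 12}, {"slide": [-40, 300, -30], "angular": [0, 0, 0], "claw": 12}]'

```text
t: 36.72
position: [489.6, 121.3, 173.7]
tool_rot: [1.0, 0.004, 0.004, -0.002]
force: [2.1, -0.8, -3.2]
grip_width: 20.5
grip_force: 89.2
```

servo_tool --increments '[{"slide": [0, 0, -30], "angular": [0, 0, 0], "claw": 12}, {"slide": [0, 0, -60], "angular": [0, 0, 0], "claw": 12}, {"slide": [0, 0, -78], "angular": [0, 0, 0], "claw": 12}, {"slide": [0, 0, -78], "angular": [0, 0, 0], "claw": 12}, {"slide": [0, 0, -78], "angular": [0, 0, 0], "claw": 12}, {"slide": [0, 0, -78], "angular": [0, 0, 0], "claw": 12}, {"slide": [0, 0, -78], "angular": [0, 0, 0], "claw": 12}]'

```text
t: 37.3
position: [489.1, 117.0, 94.2]
tool_rot: [1.0, 0.002, 0.002, -0.0]
force: [0.3, 0.9, -3.2]
grip_width: 20.3
grip_force: 89.0
```

servo_tool --increments '[{"slide": [0, -0.5, -8], "angular": [0, 0, 0], "claw": 12}, {"slide": [0, -0.5, -14.5], "angular": [0, 0, 0], "claw": 12}, {"slide": [0, -0.5, -14.5], "angular": [0, 0, 0], "claw": 12}, {"slide": [0, -0.5, -14.5], "angular": [0, 0, 0], "claw": 12}]'

```text
t: 37.63
position: [488.8, 116.4, 78.9]
tool_rot: [1.0, 0.002, 0.001, -0.0]
force: [0.6, -0.3, 3.5]
grip_width: 20.1
grip_force: 89.8
```

servo_tool --increments '[{"slide": [0, 0, 0], "angular": [0, 0, 0], "claw": 45}, {"slide": [0, 0, 0], "angular": [0, 0, 0], "claw": 45}, {"slide": [0, 0, 0], "angular": [0, 0, 0], "claw": 45}, {"slide": [0, 0, 0], "angular": [0, 0, 0], "claw": 45}, {"slide": [0, 0, 10], "angular": [0, 0, 0], "claw": 45}, {"slide": [0, 0, 40], "angular": [0, 0, 0], "claw": 45}, {"slide": [0, 0, 80], "angular": [0, 0, 0], "claw": 45}, {"slide": [0, 0, 120], "angular": [0, 0, 0], "claw": 45}, {"slide": [0, -20, 150], "angular": [0, 0, 0], "claw": 45}, {"slide": [-5, -60, 150], "angular": [0, 0, 0], "claw": 45}]'

```text
t: 38.47
position: [487.7, 58.6, 235.7]
tool_rot: [1.0, 0.004, 0.008, -0.001]
force: [1.8, -1.2, 0.6]
grip_width: 45.3
grip_force: 0.0
```

servo_tool --increments '[{"slide": [-5, -40, 0], "angular": [0, 0, 0], "claw": 45}, {"slide": [-10, -80, 0], "angular": [0, 0, 0], "claw": 45}, {"slide": [-15, -120, 0], "angular": [0, 0, 0], "claw": 45}, {"slide": [-20, -160, 0], "angular": [0, 0, 0], "claw": 45}, {"slide": [-25, -200, 0], "angular": [0, 0, 0], "claw": 45}, {"slide": [-30, -240, 0], "angular": [0, 0, 0], "claw": 45}, {"slide": [-35, -280, 0], "angular": [0, 0, 0], "claw": 45}, {"slide": [-40, -320, 0], "angular": [0, 0, 0], "claw": 45}, {"slide": [-45, -350, 0], "angular": [0, 0, 0], "claw": 45}, {"slide": [-45, -360, 0], "angular": [0, 0, 0], "claw": 45}]'

```text
t: 39.3
position: [436.7, -308.3, 228.5]
tool_rot: [1.0, 0.0, -0.0, 0.002]
force: [-0.2, 0.5, -0.5]
grip_width: 44.7
grip_force: 0.0
```

servo_tool --increments '[{"slide": [0, 0, 0], "angular": [0, 0, 0], "claw": 45}, {"slide": [0, 0, 0], "angular": [0, 0, 0], "claw": 45}, {"slide": [0, 0, 0], "angular": [0, 0, 0], "claw": 45}, {"slide": [0, 0, 0], "angular": [0, 0, 0], "claw": 45}]'

```text
t: 39.63
position: [437.8, -301.7, 228.2]
tool_rot: [1.0, 0.003, 0.0, -0.0]
force: [1.0, 0.4, 0.4]
grip_width: 45.4
grip_force: 0.0
```

```bash
python3 - <<'E'
from h import *
t=snap('top'); I=np.ascontiguousarray(t['img'][:,:,::-1]); s=snap('scene'); S=np.ascontiguousarray(s['img'][:,:,::-1])
a=cv2.resize(I[165:297,145:385],(436,240),interpolation=cv2.INTER_CUBIC)
a=np.hstack([a,cv2.resize(I[165:297,385:500],(209,240))]); 
b=cv2.resize(S[120:360,260:540],(645,553))[:350]
cv2.imwrite('pics/c8.png',np.vstack([a,b]))
E
```

```text
(no output)
```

View pics/c8.png

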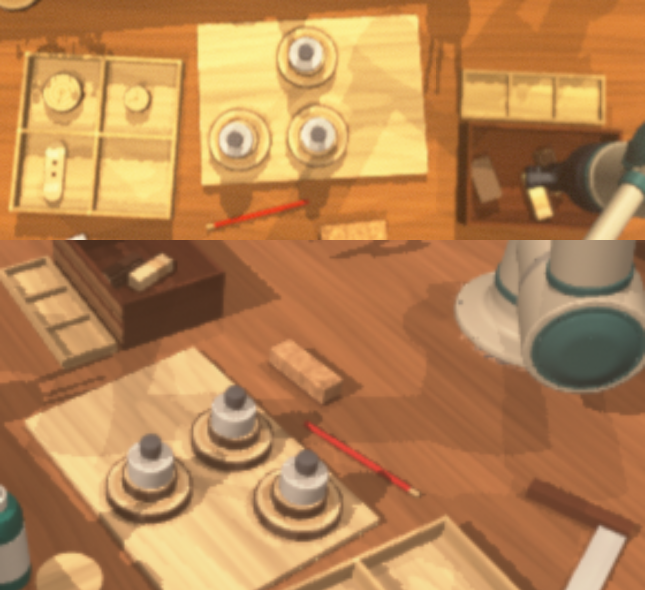

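Three stands are complete in the picture. The light strip in the crate needs a height check: it is at top pixel (442,277) and scene pixel (325,134).

```bash
python3 - <<'E'
from h import *
t=snap('top'); s=snap('scene')
for z in (10,25,40,55,70): print(z,px2w(t,442,276.6,z).round(),px2w(s,325,134,z).round())
E
```

```text
10 [ 393. -349.   10.] [ 403. -346.   10.]
25 [ 393. -344.   25.] [ 413. -327.   25.]
40 [ 394. -340.   40.] [ 424. -309.   40.]
55 [ 395. -335.   55.] [ 435. -291.   55.]
70 [ 396. -330.   70.] [ 445. -272.   70.]
```

```bash
python3 -c "
from workcell import *
print(hand_in())"
```

```text
the job is handed in; nothing more can be done
None
```

The job is handed in at about 40 s of robot time: the three offcuts are in the scrap crate, and each of the three large slices carries a centred 60 mm round with a steel weight standing upright on it. The result of the judging was not shown.

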